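# Find and bin the binding idler wheel

## Task

With a fingertip pressed lightly on its tyre, spin each of the three wheels in the rack at least an eighth of a turn to find out which one binds; sound wheels run on by themselves. Then draw the cartridge with the binding wheel by its ball knob straight out of its slot until it lies clear of the rack on the bench, let go, take it again by its cream body and carry it level into the red bin, laid flat on its foot. Leave the sound cartridges fully home in their slots, never tip a cartridge, and do not disturb the other things on the bench.

Things in the scene. Friction and masses are not known exactly. Their poses are not given: they have to be found in the camera images.
- rack: fixed rack, 92 x 270 x 46 mm high, green and dark steel, with three parallel slots open at its front (-x), at y -95, 0, +95 mm. Origin: at bench level under the axle of the middle wheel when home; +x to the rear, along the slots. Rails span x -38 to +46 mm, then a back stop. The rails rise 2 mm beside the cheeks to z 46 mm: no fingers fit in between
- rack_front (a point): middle of the rack's front edge, at bench level. The rails reach over the foot plates (2 mm play): a cartridge cannot be lifted in its slot, only drawn out to the front; it slides on the bench itself. It is clear of the rack when drawn out more than 85 mm; at 105 mm there is room for fingers beside its cheeks
- cart_a: wheel cartridge, about 0.6 kg (varies): steel foot plate 115 x 60 x 8 mm, on it two cream cheeks with a black rubber-tyred wheel between them. Starts home in a slot; which one varies. Origin: underside, below the axle; +x to the rear (into the slot), z up. Foot spans x -70 to +45 mm. Wheel 44 mm across, 20 mm wide, axle along y at z 42 mm: its top, at z 64 mm, stands 16 mm above the cheeks
- knob_a (a point): centre of cart_a's black ball knob, 20 mm across, on an 8 mm stem, 58 mm before (-x) and 32 mm above the cartridge's origin. Only for drawing it along the bench: lifted by the knob, the cartridge hangs askew
- grip_a (a point): grip point on the body of cart_a, 4 mm before and 30 mm above its origin, near its balance point. The cream cheeks span x -32 to +32 mm of the cartridge, z 8 to 48 mm, and measure 50 mm over their outer faces (across y): hold them there from above
- wheel_a (a joint): angle of cart_a's wheel, rad, no stops, starts at 0 (yellow mark on top, white marks at the thirds); grows as the tyre's top moves to the cartridge's +x. A sound wheel turns at a touch and coasts a second or more when rubbed off briskly; a binding one needs 2 to 3 N along its rim (some 5 N of pressing) and stops dead. Which binds varies, unseen
- cart_b: the same as cart_a
- knob_b (a point): the same on cart_b
- grip_b (a point): the same on cart_b
- wheel_b (a joint): the same for cart_b
- cart_c: the same as cart_a
- knob_c (a point): the same on cart_c
- grip_c (a point): the same on cart_c
- wheel_c (a joint): the same for cart_c
- reject_bin: red open bin for binding cartridges, fixed, outside 210 (x) x 170 (y) x 55 mm high, walls and floor 4 mm thick, empty; origin under its centre, on the bench. It stands left or right of the rack's front, a like blue tray on the other side; any place and heading inside will do
- blue_tray: blue tray of the same size, fixed, with spare parts in it: not to be used
- spare_wheel: bystander: rubber-tyred wheel 44 mm across, 20 mm thick, lying in the blue tray; origin under its centre
- spacer_ring: bystander: steel ring 52 mm across, 14 mm high, lying in the blue tray
- oil_bottle: bystander: white bottle 56 mm across, 130 mm tall, red cap; origin under its centre
- wrench: bystander: wrench 160 mm long, lying behind the rack
- flange: bystander: steel wheel flange 76 mm across, 34 mm tall
- gauge_case: bystander: orange case 60 x 100 x 30 mm, behind the rack
- pin_cup: bystander: aluminium cup 70 mm across, 60 mm tall, behind the rack
There are look-alikes about, which are no part of the job. Leave any blue or turquoise look-alike of the cart_a alone.

How it is judged:
By the outcome, as a careful person would: the job done as asked, in the order asked, and still so for the second after the job is handed in, with the robot touching nothing.
It also fails if it takes over 64 s, if anything falls off the work surface, if the arm or the gripper's body presses on something with over 40 N, if the wrist force passes 120 N, or if a joint passes its speed limit or range.

## Robot

A 6-joint arm with a two-finger parallel gripper is mounted at the origin on the work surface. World frame = base frame: x ahead of the robot, y to its left, z up, the work surface at z = 0. Lengths are in m, angles in degrees, forces in N, time in s.
With the tool pointing down it reaches from about 0.375 to 0.9 m from the base axis. Payload 3.1 kg.
Tool frame: the origin (TCP) lies on the front face of the gripper's body, between the roots of the fingers; the fingertips stand 70 mm ahead of it and the grasp point (between the pads) lies 51 mm ahead of it (bot.tip_extent is the distance from the TCP to the fingertips, in m); z points along the fingers, x is the direction in which the jaws open and shut, and the axes are right-handed (so a half turn about z gives the same grasp; the last joint's range is limited). The gripper opens to 87 mm and grips with 3 to 60 N. Pads are 19 mm wide; open, the fingers measure 117 mm over their backs; the gripper's body (75 mm by 190 mm) begins 51 mm behind the grasp point.
Start: joints at [-74.857, 30.224, 82.088, -0, 67.689, -10.227], TCP at [0.268, -0.565, 0.292] pointing down, gripper open.
Joint ranges: [-176.69, 176.69], [-43.24, 126.21], [12.49, 139.97], [-82, 262], [0, 151.66], [-163.58, 163.58]. Speed limits (degrees/s): [159.86, 159.86, 180, 180, 180, 180].

## Interface

Orientations are given as a 3x3 rotation matrix whose columns are the frame's x, y, z axes.
In Python, from rig import bot, viewer, ticket gives the robot as it stands. The module is installed in compiled form; this text tells all that it offers.
- The arm moves only by the tool arm_command, never from a script. Its argument "targets" is a list of rows, each an object with "rot": the turn, a rotation vector about the tool's x, y, z in degrees, a list of three; "offset": the shift along the tool's x, y, z in cm, a list of three; "gripper": the closure, from 0 (fully open) to 1 (shut). A call has 1 to 8 rows; each row is the pose to reach, as a shift and turn from the pose commanded when the call began, along the tool's axes at that moment; what a row does not reach only later rows make up. A row lasts 1/10 s, in which the tool goes at most 50 mm and 8.59 degrees, less where a joint would pass 70% of its speed; a pose out of reach is approached as far as the arm can. A call with a gripper value outside its range is refused whole. The fingers move at their own pace and stop on an object; the grip force is fixed at half the most. Time passes only in rows, so rows that repeat a pose let the fingers close. It gives the time, the measured TCP pose, the force and the opening at its end, in the units of the state.
- bot.read_state(): the state, without advancing time (a new reading comes with each control period).
- viewer.capture(name): name is "scene" or "top"; returns a dict with "frame" (400x640x3 uint8, red, green, blue), "fx", "fy", "cx", "cy" (pixels), "view" (4x4, takes a point from world to camera coordinates). Camera axes: x right, y down, z forward; pixel columns grow to the right and rows downward; lengths in m; the calibration is good to about 2 mm. A picture is of the moment at which its call begins. There is no depth.
- ticket.hand_in(): hands the job in, once; it reports no verdict.
The state is a dict: "time_s": time; "joint_positions": joint angles; "qvel": joint speeds; "tau": joint torques, N m; "position": TCP position; "tcp_rot": TCP orientation; "force": force on the tool from outside, world axes, zero at the start; "moment": the same for the moment, N m; "opening": opening from 0.0 (shut) to 1.0 (fully open).
Only numpy, scipy, OpenCV 4.12 (cv2) and the standard library are available. Lean on these libraries where they do the work, as an engineer would, in place of code of your own. Each camera call takes 0.05 s, during which the arm holds its last target. There are 200 camera calls.

## Working session

There is one attempt and no reset: what is moved stays moved. The work goes in short steps, Python scripts to look and compute and a tool call to move; the robot and the scene stay as the last step left them, time stands still between calls to the robot, and variables do not carry over. Pictures are saved under pics/ and viewed, about 8 in all and at most 12, crops included, and the job is handed in when it is done.

Besides the shell and the picture viewer there is one more tool, called as name(argument=value, ...) on one line, values as JSON. arm_command: Moves the arm, as the interface text tells. Its arguments: {"type":"object","properties":{"targets":{"type":"array"}},"required":["targets"]}

```bash
mkdir -p pics; cat > h.py <<'E'
import numpy as np, cv2
from rig import bot, viewer, ticket
def cap(name, fn=None):
    c=viewer.capture(name)
    if fn: cv2.imwrite('pics/'+fn+'.png', c['frame'][:,:,::-1])
    return c
def ray(c,u,v,z):
    V=np.array(c['view']);R=V[:3,:3];t=V[:3,3];o=-R.T@t
    d=R.T@np.array([(u-c['cx'])/c['fx'],(v-c['cy'])/c['fy'],1]);return o+d*(z-o[2])/d[2]
def proj(c,p):
    V=np.array(c['view']);q=V[:3,:3]@np.array(p)+V[:3,3]
    return np.array([q[0]/q[2]*c['fx']+c['cx'],q[1]/q[2]*c['fy']+c['cy']])
def st():
    s=bot.read_state();print('t',round(s['time_s'],2),'pos',np.round(s['position'],4),'F',np.round(s['force'],1),'op',round(s['opening'],3));print(np.round(s['tcp_rot'],3));return s
E
python3 - <<'E'
from h import *
a=cap('scene','s0');b=cap('top','t0');st()
for c in (a,b):
    V=np.array(c['view']);print(c['fx'],c['cx'],c['cy'],-V[:3,:3].T@V[:3,3]);print(V[:3,:3].round(3))
E
```

```text
t 0.1 pos [ 0.2677 -0.5642  0.2914] F [-0.2 -0.5  0.4] op 1.0
[[ 0.428 -0.904 -0.001]
 [-0.904 -0.428  0.002]
 [-0.002 -0.    -1.   ]]
400.2449166932908 319.4066424075648 198.3586548434136 [ 1.06059724 -0.12586274  0.89488374]
[[ 0.223  0.975 -0.005]
 [ 0.833 -0.193 -0.519]
 [-0.507  0.112 -0.855]]
427.5718193507557 322.19045002440515 198.76130452267665 [0.43769935 0.00376812 1.16167703]
[[ 0.011 -1.     0.002]
 [-0.992 -0.011 -0.125]
 [ 0.125 -0.    -0.992]]
```

```bash
ls pics
```

```text
s0.png
t0.png
```

View pics/t0.png

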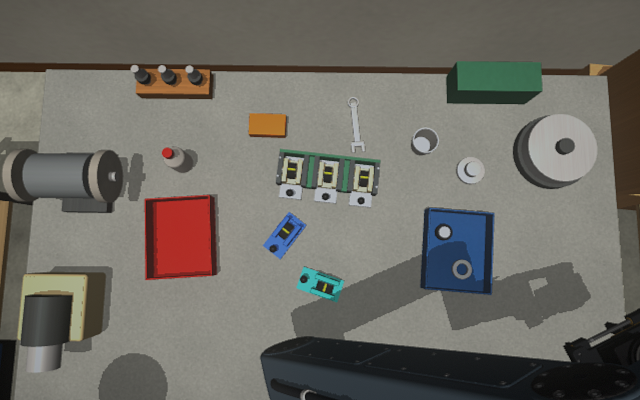

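View pics/s0.png

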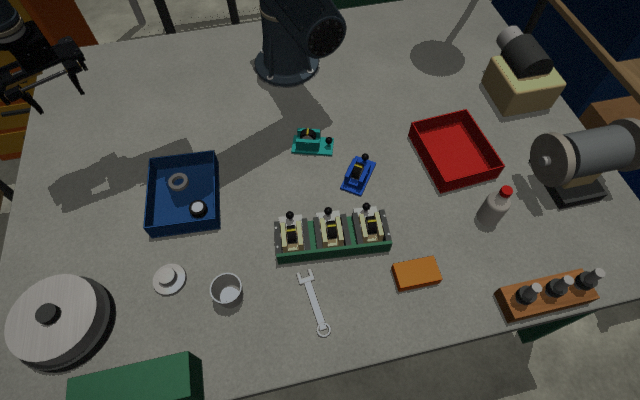

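Top view: real cream cartridges are in the rack at (291,172), (327,175) and (363,178). The look-alikes are blue at (285,235) and turquoise at (320,284), both to be left alone. The red bin is at (181,237), the blue tray at (458,250).

```bash
python3 - <<'E'
from h import *
a=cap('scene');b=cap('top')
def blobs(c,lo,hi,box,mn=3):
    hsv=cv2.cvtColor(c['frame'],cv2.COLOR_RGB2HSV);m=cv2.inRange(hsv,np.array(lo),np.array(hi))
    x0,y0,x1,y1=box;k=np.zeros_like(m);k[y0:y1,x0:x1]=m[y0:y1,x0:x1]
    n,l,s,ct=cv2.connectedComponentsWithStats(k);return [(s[i],ct[i],l==i) for i in range(1,n) if s[i][4]>=mn]
for nm,c,box in (('s',a,(270,200,395,265)),('t',b,(270,145,385,210))):
    print(nm)
    for s,ct,_ in blobs(c,(22,120,90),(35,255,255),box): print(' yellow',ct.round(1),s[4],ray(c,*ct,.064).round(4))
    for s,ct,_ in blobs(c,(0,0,0),(179,255,48),box,15): print(' black',ct.round(1),s,ray(c,*ct,.032).round(4))
g=[x for x in blobs(b,(50,70,30),(80,255,255),(270,140,390,200))]
pts=np.vstack([np.argwhere(x[2])[:,::-1] for x in g]).astype(np.float32)
r=cv2.minAreaRect(pts);print('rack',r)
for p in cv2.boxPoints(r): print(ray(b,*p,.044).round(4))
for nm,lo,hi,box in (('red',(0,150,60),(8,255,255),(130,185,230,290)),('blue',(105,100,90),(125,255,255),(255,205,315,265)),('turq',(80,100,90),(98,255,255),(290,255,350,305))):
    x=max(blobs(b,lo,hi,box),key=lambda q:q[0][4]);r=cv2.minAreaRect(np.argwhere(x[2])[:,::-1].astype(np.float32))
    print(nm,r,[ray(b,*p,.055 if nm=='red' else .01).round(3) for p in cv2.boxPoints(r)])
t=cv2.resize(b['frame'][140:215,260:390],None,fx=5,fy=5,interpolation=2)
s=cv2.resize(a['frame'][190:270,265:400],None,fx=5,fy=5,interpolation=2)[:, :650]
cv2.imwrite('pics/c1.png',cv2.resize(np.vstack([t,s])[:,:,::-1],None,fx=.77,fy=.77))
E
```

```text
s
 yellow [372.  220.5] 18 [0.6553 0.0896 0.064 ]
 yellow [331.2 225.2] 17 [ 0.6457 -0.0066  0.064 ]
 yellow [290.5 229.6] 16 [ 0.6357 -0.1014  0.064 ]
 black [365.7 206.3] [363 203   7   8  43] [0.5979 0.0943 0.032 ]
 black [327.6 210.6] [324 207   8   9  49] [ 0.5884 -0.0011  0.032 ]
 black [289.2 214.9] [286 211   8   9  48] [ 0.5787 -0.0959  0.032 ]
 black [354.3 229.5] [352 214   6  30  43] [0.6536 0.0492 0.032 ]
 black [369.4 217.9] [365 216  10   7  29] [0.6313 0.0938 0.032 ]
 black [330.  222.1] [326 221   9   4  27] [ 0.6209 -0.0028  0.032 ]
 black [371.7 227.7] [366 222  12  12 113] [0.6584 0.0914 0.032 ]
 black [290.3 226.6] [287 225   8   4  23] [ 0.6111 -0.0992  0.032 ]
 black [331.5 232.5] [326 227  11  12 112] [ 0.649  -0.0061  0.032 ]
 black [291.4 237.1] [286 231  11  13 109] [ 0.6393 -0.1021  0.032 ]
 black [344.  238.3] [343 230   3  16  21] [0.6707 0.0191 0.032 ]
 black [384.  237.1] [383 232   3   9  19] [0.6889 0.1128 0.032 ]
 black [333.5 253.8] [277 244 115  20 827] [ 0.7036 -0.0146  0.032 ]
t
 yellow [291.3 168.9] 22 [0.6543 0.0848 0.064 ]
 yellow [327.9 172.
[... 862 characters left out ...]
7  0.044 ]
[ 0.591  -0.1369  0.044 ]
red ((177.40252685546875, 236.96530151367188), (81.90098571777344, 66.37401580810547), 87.79740142822266) [array([0.576, 0.471, 0.055]), array([0.585, 0.299, 0.055]), array([0.375, 0.282, 0.055]), array([0.366, 0.45 , 0.055])]
blue ((284.08953857421875, 234.92141723632812), (22.101839065551758, 42.848594665527344), 37.40536117553711) [array([0.456, 0.162, 0.01 ]), array([0.548, 0.094, 0.01 ]), array([0.513, 0.046, 0.01 ]), array([0.421, 0.114, 0.01 ])]
turq ((320.0, 284.0), (43.65764617919922, 23.01409912109375), 20.2248592376709) [array([0.347, 0.071, 0.01 ]), array([0.403, 0.051, 0.01 ]), array([ 0.365, -0.058,  0.01 ]), array([ 0.309, -0.037,  0.01 ])]
```

View pics/c1.png

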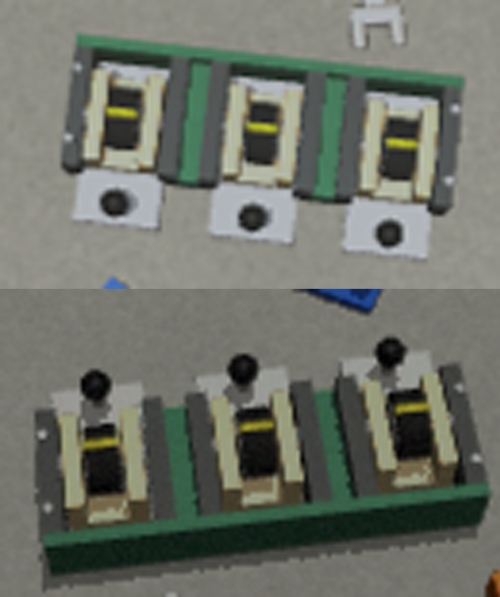

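The close crop confirms three cream cartridges in the rack, each with a yellow mark on its wheel top and a knob to the front. They agree across both views at rack yaw −5.8°. The blue look-alike at (0.48, 0.10) lies in front of the left slot. I'll move above the right wheel first.

arm_command(targets=[{"rot": [0, 0, -149], "offset": [-26.1, -53, 0], "gripper": 1}, {"rot": [0, 0, -149], "offset": [-26.1, -53, 0], "gripper": 1}, {"rot": [0, 0, -149], "offset": [-26.1, -53, 0], "gripper": 1}, {"rot": [0, 0, -149], "offset": [-26.1, -53, 0], "gripper": 1}, {"rot": [0, 0, -149], "offset": [-26.1, -53, 0], "gripper": 1}, {"rot": [0, 0, -149], "offset": [-26.1, -53, 0], "gripper": 1}, {"rot": [0, 0, -149], "offset": [-26.1, -53, 0], "gripper": 1}, {"rot": [0, 0, -149], "offset": [-26.1, -53, 0], "gripper": 1}])

```text
time_s: 1.0
position: [0.5173, -0.2495, 0.2922]
tcp_rot: [[0.997, 0.078, -0.0], [0.078, -0.997, -0.0], [-0.0, 0.0, -1.0]]
force: [0.2, -0.1, 0.0]
opening: 0.36
```

```bash
cat >> h.py <<'E'
RX=np.array([.995,-.101,0]);RY=np.array([.101,.995,0])
W=dict(L=np.array([.6548,.0872,0]),M=np.array([.6453,-.0088,0]),R=np.array([.6354,-.1033,0]))
def go(p,yaw=84.2):
    from scipy.spatial.transform import Rotation as Ro
    s=st();R=np.array(s['tcp_rot']);c,d=np.cos(np.radians(yaw)),np.sin(np.radians(yaw))
    T=np.array([[c,d,0],[d,-c,0],[0,0,-1]])
    print('offset cm',(R.T@(np.array(p)-s['position'])*100).round(2),'rot',Ro.from_matrix(R.T@T).as_rotvec(degrees=True).round(1))
E
python3 -c "
from h import *
p=W['R']-.010*RX;p[2]=.155;go(p)"
```

```text
t 1.0 pos [ 0.5173 -0.2495  0.2922] F [ 0.2 -0.1  0. ] op 0.36
[[ 0.997  0.078 -0.   ]
 [ 0.078 -0.997 -0.   ]
 [-0.     0.    -1.   ]]
offset cm [ 11.93 -13.83  13.72] rot [ -0.    0.  -79.7]
```

arm_command(targets=[{"rot": [0, 0, -79.7], "offset": [11.9, -13.8, 13.7], "gripper": 1}, {"rot": [0, 0, -79.7], "offset": [11.9, -13.8, 13.7], "gripper": 1}, {"rot": [0, 0, -79.7], "offset": [11.9, -13.8, 13.7], "gripper": 1}, {"rot": [0, 0, -79.7], "offset": [11.9, -13.8, 13.7], "gripper": 1}, {"rot": [0, 0, -79.7], "offset": [11.9, -13.8, 13.7], "gripper": 1}, {"rot": [0, 0, -79.7], "offset": [11.9, -13.8, 13.7], "gripper": 1}, {"rot": [0, 0, -79.7], "offset": [11.9, -13.8, 13.7], "gripper": 1}, {"rot": [0, 0, -79.7], "offset": [11.9, -13.8, 13.7], "gripper": 1}])

```text
time_s: 1.8
position: [0.6251, -0.1045, 0.1545]
tcp_rot: [[0.288, 0.958, -0.001], [0.958, -0.288, 0.0], [0.0, -0.001, -1.0]]
force: [-0.5, -0.4, 0.6]
opening: 0.006
```

```bash
python3 -c "
from h import *
p=W['R']-.010*RX;p[2]=.135;go(p)"
```

```text
t 1.8 pos [ 0.6251 -0.1045  0.1545] F [-0.5 -0.4  0.6] op 0.006
[[ 0.288  0.958 -0.001]
 [ 0.958 -0.288  0.   ]
 [ 0.    -0.001 -1.   ]]
offset cm [ 0.22 -0.03  1.95] rot [ -0.1  -0.  -10.9]
```

arm_command(targets=[{"rot": [0, 0, -10.9], "offset": [0.2, 0, 1.5], "gripper": 1}, {"rot": [0, 0, -10.9], "offset": [0.2, 0, 1.8], "gripper": 1}, {"rot": [0, 0, -10.9], "offset": [0.2, 0, 1.8], "gripper": 1}])

```text
time_s: 2.1
position: [0.6252, -0.1029, 0.1363]
tcp_rot: [[0.108, 0.994, -0.002], [0.994, -0.108, 0.001], [0.0, -0.002, -1.0]]
force: [-0.1, 0.3, -1.2]
opening: 0.007
```

```bash
python3 -c "
from h import *
st()
a=cap('scene');b=cap('top')
t=cv2.resize(b['frame'][140:215,260:390],None,fx=5,fy=5,interpolation=2)
s=cv2.resize(a['frame'][190:270,265:395],None,fx=5,fy=5,interpolation=2)
cv2.imwrite('pics/c2.png',cv2.resize(np.vstack([t,s])[:,:,::-1],None,fx=.77,fy=.77))"
```

```text
t 2.1 pos [ 0.6252 -0.1029  0.1363] F [-0.1  0.3 -1.2] op 0.007
[[ 0.108  0.994 -0.002]
 [ 0.994 -0.108  0.001]
 [ 0.    -0.002 -1.   ]]
```

View pics/c2.png

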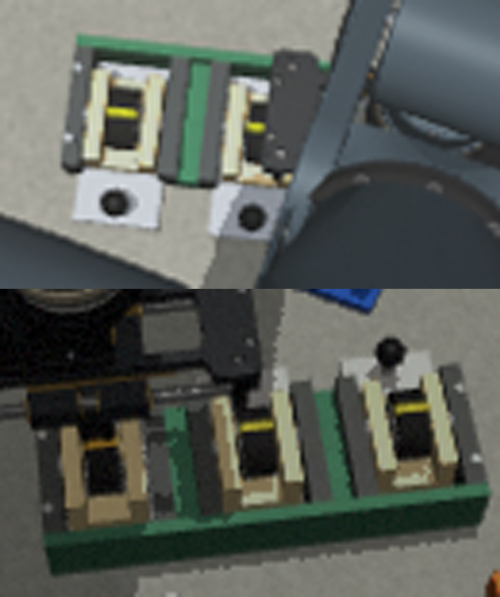

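The tip is centred over the right wheel, and its mark is visible in the scene view at about crop (100,443). Now a gentle press.

arm_command(targets=[{"rot": [0, 0, 0], "offset": [0, 0, 0.2], "gripper": 1}, {"rot": [0, 0, 0], "offset": [0, 0, 0.27], "gripper": 1}])

```text
time_s: 2.4
position: [0.6258, -0.1032, 0.1347]
tcp_rot: [[0.109, 0.994, 0.0], [0.994, -0.109, -0.0], [-0.0, 0.0, -1.0]]
force: [0.5, 0.0, -0.7]
opening: 0.003
```

arm_command(targets=[{"rot": [0, 0, 0], "offset": [0, 0, 0.1], "gripper": 1}, {"rot": [0, 0, 0], "offset": [0, 0, 0.1], "gripper": 1}])

```text
time_s: 2.6
position: [0.6258, -0.1032, 0.1341]
tcp_rot: [[0.109, 0.994, 0.001], [0.994, -0.109, -0.0], [-0.0, 0.001, -1.0]]
force: [-0.6, -0.0, 1.9]
opening: 0.008
```

arm_command(targets=[{"rot": [0, 0, 0], "offset": [0, 0, 0.05], "gripper": 1}, {"rot": [0, 0, 0], "offset": [0, 1.2, 0.05], "gripper": 1}, {"rot": [0, 0, 0], "offset": [0, 3, 0.05], "gripper": 1}, {"rot": [0, 0, 0], "offset": [0, 4, -1], "gripper": 1}])

```text
time_s: 3.0
position: [0.6657, -0.1075, 0.1426]
tcp_rot: [[0.109, 0.994, -0.001], [0.994, -0.109, 0.0], [0.0, -0.001, -1.0]]
force: [0.2, -0.4, -0.2]
opening: 0.001
```

```bash
cat >> h.py <<'E'
def spin(fn,box):
    ims=[];st()
    for i in range(6):
        c=cap('scene');x0,y0,x1,y1=box
        ims.append(cv2.resize(c['frame'][y0:y1,x0:x1],None,fx=6,fy=6,interpolation=cv2.INTER_CUBIC))
        if i: print('diff',np.abs(ims[-1].astype(int)-ims[-2]).mean().round(2))
    cv2.imwrite(fn,np.hstack(ims[:4])[:,:,::-1])
E
python3 -c "
from h import *
spin('pics/r.png',(276,215,306,250))"
```

```text
t 3.0 pos [ 0.6657 -0.1075  0.1426] F [ 0.2 -0.4 -0.2] op 0.001
[[ 0.109  0.994 -0.001]
 [ 0.994 -0.109  0.   ]
 [ 0.    -0.001 -1.   ]]
diff 6.13
diff 3.32
diff 4.52
diff 4.27
diff 3.36
```

View pics/r.png

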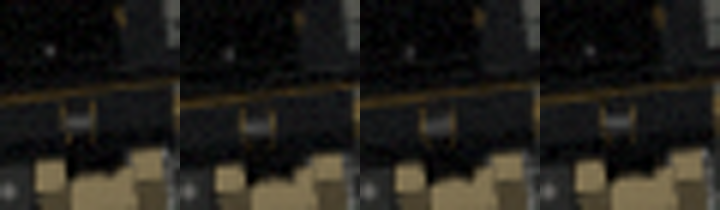

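The gripper hides the wheel in this view, so I'll draw back before looking.

arm_command(targets=[{"rot": [0, 0, 0], "offset": [0, -4, -0.4], "gripper": 1}, {"rot": [0, 0, 0], "offset": [0, -7, -0.4], "gripper": 1}])

```text
time_s: 3.5
position: [0.5936, -0.0993, 0.147]
tcp_rot: [[0.108, 0.994, -0.002], [0.994, -0.108, 0.001], [0.0, -0.002, -1.0]]
force: [-0.5, 0.7, -0.4]
opening: 0.006
```

```bash
python3 -c "
from h import *
spin('pics/r2.png',(276,215,306,250))
p=W['R']-.010*RX;p[2]=.1337;go(p)"
```

```text
t 3.5 pos [ 0.5936 -0.0993  0.147 ] F [-0.5  0.7 -0.4] op 0.006
[[ 0.108  0.994 -0.002]
 [ 0.994 -0.108  0.001]
 [ 0.    -0.002 -1.   ]]
diff 3.35
diff 2.09
diff 2.31
diff 2.33
diff 2.04
t 3.8 pos [ 0.597  -0.1003  0.1477] F [-0.4 -0.2 -0.9] op 0.007
[[ 0.108  0.994  0.002]
 [ 0.994 -0.108 -0.001]
 [-0.     0.002 -1.   ]]
offset cm [0.11 2.85 1.41] rot [ 0.1  0.  -0.4]
```

View pics/r2.png

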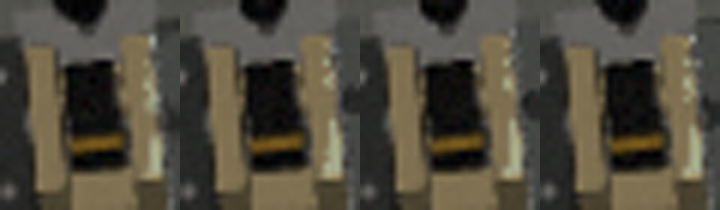

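The right wheel has turned (yellow mark now at about pixel (292,239)) and stands still. Next, its angle and the move to the middle wheel.

```bash
cat >> h.py <<'E'
def ang(w,tag=''):
    c=cap('scene');o=W[w]
    hsv=cv2.cvtColor(c['frame'],cv2.COLOR_RGB2HSV);u=proj(c,o+[0,0,.05]).astype(int)
    m=cv2.inRange(hsv,np.array((12,120,60)),np.array((35,255,255)));k=np.zeros_like(m);x,y=u
    k[y-18:y+18,x-7:x+8]=m[y-18:y+18,x-7:x+8];p=np.argwhere(k)
    if len(p)<4: print(w,'no mark',len(p));return
    q=p.mean(0)[::-1]
    t=np.radians(np.arange(-90,120));e=[np.linalg.norm(proj(c,o+.022*np.sin(a)*RX+[0,0,.042+.022*np.cos(a)])-q) for a in t]
    print(w,'mark',q.round(1),len(p),'angle',np.degrees(t[np.argmin(e)]).round(),'err px',min(e).round(1))
E
python3 -c "
from h import *
for w in 'RML': ang(w)
p=W['M']-.010*RX;p[2]=.1365;go(p)"
```

```text
R mark [291.7 238.5] 19 angle 56.0 err px 1.1
M mark [331.1 225.2] 26 angle 0.0 err px 0.8
L mark [371.7 220.3] 26 angle 0.0 err px 0.8
t 3.95 pos [ 0.5969 -0.1002  0.1476] F [-0.1  0.1  0.1] op 0.004
[[ 0.108  0.994  0.001]
 [ 0.994 -0.108 -0.   ]
 [-0.     0.001 -1.   ]]
offset cm [9.6  2.82 1.11] rot [ 0.1  0.  -0.4]
```

arm_command(targets=[{"rot": [0, 0, 0], "offset": [5, 2, 0], "gripper": 1}, {"rot": [0, 0, 0], "offset": [9.6, 2.8, 0.3], "gripper": 1}, {"rot": [0, 0, 0], "offset": [9.6, 2.8, 1.1], "gripper": 1}, {"rot": [0, 0, 0], "offset": [9.6, 2.8, 1.3], "gripper": 1}, {"rot": [0, 0, 0], "offset": [9.6, 2.8, 1.4], "gripper": 1}])

```text
time_s: 4.45
position: [0.6343, -0.0065, 0.1339]
tcp_rot: [[0.109, 0.994, 0.0], [0.994, -0.109, 0.003], [0.003, -0.0, -1.0]]
force: [-0.4, 5.5, 8.0]
opening: 0.01
```

arm_command(targets=[{"rot": [0, 0, 0], "offset": [0, 0, -0.05], "gripper": 1}, {"rot": [0, 0, 0], "offset": [0, 1.2, -0.05], "gripper": 1}, {"rot": [0, 0, 0], "offset": [0, 3, -0.05], "gripper": 1}, {"rot": [0, 0, 0], "offset": [0, 3.5, -1.2], "gripper": 1}, {"rot": [0, 0, 0], "offset": [0, -1, -1.5], "gripper": 1}, {"rot": [0, 0, 0], "offset": [0, -3, -1.5], "gripper": 1}])

```text
time_s: 5.05
position: [0.6011, -0.0049, 0.1492]
tcp_rot: [[0.109, 0.994, -0.004], [0.994, -0.109, 0.0], [-0.0, -0.004, -1.0]]
force: [-0.4, 1.0, -0.2]
opening: 0.006
```

```bash
python3 -c "
from h import *
for i in range(5): ang('M')
spin('pics/m.png',(316,209,346,245))
ang('M')
p=W['L']-.010*RX;p[2]=.1365;go(p)"
```

```text
M no mark 0
M no mark 0
M no mark 0
M no mark 0
M no mark 0
t 5.3 pos [ 0.6055 -0.0052  0.1494] F [0.3 0.2 0. ] op 0.008
[[ 0.109  0.994  0.003]
 [ 0.994 -0.109 -0.001]
 [-0.     0.003 -1.   ]]
diff 4.65
diff 3.87
diff 3.29
diff 3.14
diff 2.88
M mark [331.  223.5] 20 angle -11.0 err px 1.0
t 5.65 pos [ 0.6047 -0.0043  0.1484] F [ 0.4  0.5 -0.3] op 0.009
[[ 0.108  0.994  0.   ]
 [ 0.994 -0.108 -0.   ]
 [-0.     0.    -1.   ]]
offset cm [9.63 2.99 1.19] rot [ 0.   0.  -0.4]
```

View pics/m.png

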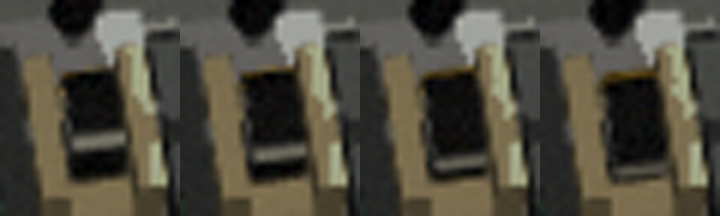

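The middle wheel is still coasting: white marks roll away and yellow comes round from frame to frame, so it is sound. Now the left one.

arm_command(targets=[{"rot": [0, 0, 0], "offset": [5, 2, 0], "gripper": 1}, {"rot": [0, 0, 0], "offset": [9.6, 3, 0.3], "gripper": 1}, {"rot": [0, 0, 0], "offset": [9.6, 3, 1.1], "gripper": 1}, {"rot": [0, 0, 0], "offset": [9.6, 3, 1.3], "gripper": 1}, {"rot": [0, 0, 0], "offset": [9.6, 3, 1.43], "gripper": 1}])

```text
time_s: 6.15
position: [0.644, 0.0879, 0.1339]
tcp_rot: [[0.109, 0.994, -0.001], [0.994, -0.109, 0.001], [0.001, -0.001, -1.0]]
force: [-0.8, 3.5, 3.9]
opening: 0.005
```

arm_command(targets=[{"rot": [0, 0, 0], "offset": [0, 0, -0.02], "gripper": 1}, {"rot": [0, 0, 0], "offset": [0, 1.2, -0.02], "gripper": 1}, {"rot": [0, 0, 0], "offset": [0, 3, -0.02], "gripper": 1}, {"rot": [0, 0, 0], "offset": [0, 3.5, -1.2], "gripper": 1}, {"rot": [0, 0, 0], "offset": [0, -1, -1.5], "gripper": 1}, {"rot": [0, 0, 0], "offset": [0, -3, -1.5], "gripper": 1}])

```text
time_s: 6.75
position: [0.6116, 0.0904, 0.1502]
tcp_rot: [[0.11, 0.994, -0.003], [0.994, -0.11, -0.0], [-0.0, -0.003, -1.0]]
force: [-0.6, 1.2, -1.4]
opening: 0.002
```

```bash
python3 -c "
from h import *
for i in range(3): ang('L')
spin('pics/l.png',(357,203,387,239))
for w in 'LMR': ang(w)"
```

```text
L mark [372.5 223.3] 24 angle 19.0 err px 1.0
L mark [372.3 223.3] 23 angle 19.0 err px 0.8
L mark [372.3 223.3] 23 angle 19.0 err px 0.8
t 6.9 pos [0.6134 0.0906 0.1502] F [0.7 0.1 0.1] op 0.002
[[ 0.109  0.994 -0.001]
 [ 0.994 -0.109 -0.   ]
 [-0.    -0.001 -1.   ]]
diff 2.71
diff 2.33
diff 2.18
diff 1.8
diff 1.85
L mark [372.5 223.3] 25 angle 19.0 err px 1.0
M mark [332.4 230.1] 24 angle 32.0 err px 1.5
R mark [291.9 238.3] 27 angle 55.0 err px 1.3
```

View pics/l.png

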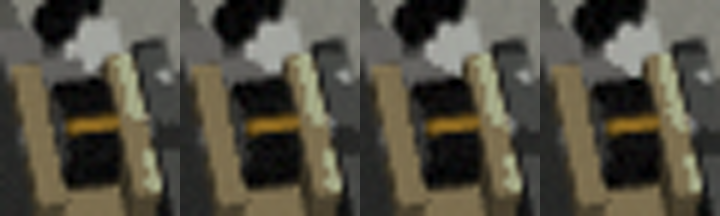

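The left wheel moved only 19° and stopped, while the right moved 56° and stood still, unseen right after the stroke. Both need repeating, with firmer pressing on the left.

```bash
python3 -c "
from h import *
p=W['L']-.010*RX;p[2]=.1325;go(p)"
```

```text
t 7.35 pos [0.6151 0.0911 0.1491] F [ 0.   0.3 -0.1] op 0.002
[[ 0.108  0.994  0.   ]
 [ 0.994 -0.108 -0.   ]
 [-0.     0.    -1.   ]]
offset cm [0.04 2.99 1.66] rot [ 0.   0.  -0.4]
```

arm_command(targets=[{"rot": [0, 0, 0], "offset": [0, 3, 0.6], "gripper": 1}, {"rot": [0, 0, 0], "offset": [0, 3, 1.3], "gripper": 1}, {"rot": [0, 0, 0], "offset": [0, 3, 1.6], "gripper": 1}, {"rot": [0, 0, 0], "offset": [0, 3, 1.6], "gripper": 1}])

```text
time_s: 7.75
position: [0.6448, 0.0878, 0.134]
tcp_rot: [[0.108, 0.994, 0.001], [0.994, -0.108, -0.0], [-0.0, 0.001, -1.0]]
force: [0.1, -0.3, 3.9]
opening: 0.003
```

arm_command(targets=[{"rot": [0, 0, 0], "offset": [0, 1.2, 0], "gripper": 1}, {"rot": [0, 0, 0], "offset": [0, 3, 0], "gripper": 1}, {"rot": [0, 0, 0], "offset": [0, 3.5, -1.2], "gripper": 1}, {"rot": [0, 0, 0], "offset": [0, -1, -1.5], "gripper": 1}, {"rot": [0, 0, 0], "offset": [0, -3, -1.5], "gripper": 1}])

```text
time_s: 8.25
position: [0.6108, 0.0918, 0.1486]
tcp_rot: [[0.108, 0.994, -0.005], [0.994, -0.108, 0.0], [-0.0, -0.005, -1.0]]
force: [-0.8, 0.0, 0.1]
opening: 0.006
```

```bash
python3 -c "
from h import *
for i in range(4): ang('L')
for w in 'MR': ang(w)
p=W['R']-.010*RX;p[2]=.1365;go(p)"
```

```text
L no mark 0
L no mark 0
L no mark 1
L no mark 2
M mark [332.4 230.1] 24 angle 32.0 err px 1.5
R mark [291.6 238.3] 27 angle 55.0 err px 1.0
t 8.55 pos [0.6159 0.0911 0.1488] F [-0.3 -1.3  1.2] op 0.003
[[ 0.108  0.994  0.002]
 [ 0.994 -0.108 -0.   ]
 [ 0.     0.002 -1.   ]]
offset cm [-19.12   3.04   1.23] rot [ 0.1 -0.  -0.4]
```

```bash
cat >> h.py <<'E'
def prof(w,n=4):
    for i in range(n):
        c=cap('scene');f=c['frame'].astype(int)
        v=[]
        for a in range(-30,110,10):
            t=np.radians(a);u=proj(c,W[w]+.022*np.sin(t)*RX+[0,0,.042+.022*np.cos(t)]).round().astype(int)
            p=f[u[1],u[0]-1:u[0]+2].mean(0);v.append('%d%s'%(p.sum()/3,'y' if p[0]-p[2]>35 else ''))
        print(w,*v)
E
python3 -c "
from h import *
prof('L',4)"
```

```text
L 9 12 13 14 15 16 13 15 14 45 90 59 22 69
L 44y 11 14 17 17 16 15 16 14 9 28 68 62 65
L 57y 50y 10 15 18 18 13 16 13 13 9 27 65 85
L 26 64y 57y 16 14 16 13 17 12 11 10 11 37 95
```

arm_command(targets=[{"rot": [0, 0, 0], "offset": [-5, 0, -1], "gripper": 1}, {"rot": [0, 0, 0], "offset": [-10, 1, -1], "gripper": 1}, {"rot": [0, 0, 0], "offset": [-15, 2, -1], "gripper": 1}, {"rot": [0, 0, 0], "offset": [-19.1, 3, 0], "gripper": 1}, {"rot": [0, 0, 0], "offset": [-19.1, 3, 1], "gripper": 1}, {"rot": [0, 0, 0], "offset": [-19.1, 3, 1.5], "gripper": 1}, {"rot": [0, 0, 0], "offset": [-19.1, 3, 1.6], "gripper": 1}])

```text
time_s: 9.45
position: [0.6241, -0.1038, 0.1336]
tcp_rot: [[0.106, 0.994, 0.0], [0.994, -0.106, -0.005], [-0.005, 0.001, -1.0]]
force: [-4.5, -9.2, 12.7]
opening: 0.002
```

arm_command(targets=[{"rot": [0, 0, 0], "offset": [0, 1.2, 0], "gripper": 1}, {"rot": [0, 0, 0], "offset": [0, 3, 0], "gripper": 1}, {"rot": [0, 0, 0], "offset": [0, 3.5, -1.2], "gripper": 1}, {"rot": [0, 0, 0], "offset": [0, -1, -1.5], "gripper": 1}, {"rot": [0, 0, 0], "offset": [0, -3, -1.5], "gripper": 1}])

```text
time_s: 9.95
position: [0.591, -0.0958, 0.147]
tcp_rot: [[0.106, 0.994, -0.005], [0.994, -0.106, 0.002], [0.001, -0.005, -1.0]]
force: [-0.8, 1.4, -0.7]
opening: 0.005
```

```bash
python3 -c "
from h import *
prof('R',5);prof('L',1);prof('M',1);ang('L');ang('R')
p=W['L']-.010*RX;p[2]=.1325;go(p)"
```

```text
R 26 73 102 15 17 16 15 16 16 10 6 11 19 54y
R 24 72 102 14 16 15 16 15 15 14 9 12 16 55y
R 24 72 103 16 16 13 14 9 12 10 10 12 17 56y
R 26 72 102 10 15 14 18 12 11 11 12 10 17 55y
R 24 72 103 16 16 15 13 16 12 10 11 7 17 56y
L 20 22 23 25 26 26 26 109y 100y 13 14 11 22 66
M 23 24 23 25 23 30 114y 20 19 12 12 9 23 23
L mark [372.5 227.1] 28 angle 42.0 err px 0.6
R mark [292.1 243. ] 11 angle 119.0 err px 0.8
t 10.4 pos [ 0.595  -0.0986  0.1472] F [ 0.2  0.1 -0.4] op 0.008
[[ 0.108  0.994  0.001]
 [ 0.994 -0.108 -0.   ]
 [-0.     0.001 -1.   ]]
offset cm [19.11  2.94  1.47] rot [ 0.1  0.  -0.4]
```

The verdict is clear. The left wheel coasted well over a turn and the middle one coasted too. The right wheel stopped dead after each stroke (56°, then about 110°), even under firm pressing, so the right one binds. Now to its knob.

```bash
python3 -c "
from h import *
c=cap('top')
hsv=cv2.cvtColor(c['frame'],cv2.COLOR_RGB2HSV)
p=W['R']-.058*RX;p[2]=.085;go(p)"
```

```text
t 10.45 pos [ 0.5948 -0.0987  0.1472] F [ 0.3 -0.3  0.1] op 0.004
[[ 0.108  0.994  0.001]
 [ 0.994 -0.108 -0.   ]
 [-0.     0.001 -1.   ]]
offset cm [-0.06 -1.72  6.21] rot [ 0.   0.  -0.4]
```

arm_command(targets=[{"rot": [0, 0, -0.4], "offset": [0, -1.7, 0], "gripper": 0.45}, {"rot": [0, 0, -0.4], "offset": [0, -1.7, 0], "gripper": 0.45}, {"rot": [0, 0, -0.4], "offset": [0, -1.7, 0], "gripper": 0.45}, {"rot": [0, 0, -0.4], "offset": [0, -1.7, 2], "gripper": 0.45}, {"rot": [0, 0, -0.4], "offset": [0, -1.7, 4], "gripper": 0.45}, {"rot": [0, 0, -0.4], "offset": [0, -1.7, 6], "gripper": 0.45}, {"rot": [0, 0, -0.4], "offset": [0, -1.7, 6.2], "gripper": 0.45}])

```text
time_s: 11.15
position: [0.5767, -0.0967, 0.0831]
tcp_rot: [[0.102, 0.995, -0.003], [0.995, -0.102, 0.001], [0.001, -0.003, -1.0]]
force: [-0.2, 0.9, -0.2]
opening: 0.518
```

arm_command(targets=[{"rot": [0, 0, 0], "offset": [0, 0, 0], "gripper": 0.7}, {"rot": [0, 0, 0], "offset": [0, 0, 0], "gripper": 1}, {"rot": [0, 0, 0], "offset": [0, 0, 0], "gripper": 1}, {"rot": [0, 0, 0], "offset": [0, 0, 0], "gripper": 1}, {"rot": [0, 0, 0], "offset": [0, 0, 0], "gripper": 1}])

```text
time_s: 11.65
position: [0.5775, -0.0968, 0.0861]
tcp_rot: [[0.102, 0.995, 0.001], [0.995, -0.102, -0.0], [-0.0, 0.002, -1.0]]
force: [0.2, 0.6, 2.8]
opening: 0.206
```

arm_command(targets=[{"rot": [0, 0, 0], "offset": [0, -0.5, 0], "gripper": 1}, {"rot": [0, 0, 0], "offset": [0, -1.3, 0], "gripper": 1}, {"rot": [0, 0, 0], "offset": [0, -2.3, 0], "gripper": 1}, {"rot": [0, 0, 0], "offset": [0, -3.3, 0], "gripper": 1}])

```text
time_s: 12.05
position: [0.5464, -0.0944, 0.0861]
tcp_rot: [[0.102, 0.995, 0.007], [0.995, -0.102, -0.003], [-0.002, 0.007, -1.0]]
force: [5.2, -0.8, 0.2]
opening: 0.208
```

arm_command(targets=[{"rot": [0, 0, 0], "offset": [0, -1, 0], "gripper": 1}, {"rot": [0, 0, 0], "offset": [0, -2.2, 0], "gripper": 1}, {"rot": [0, 0, 0], "offset": [0, -3.4, 0], "gripper": 1}, {"rot": [0, 0, 0], "offset": [0, -4.6, 0], "gripper": 1}, {"rot": [0, 0, 0], "offset": [0, -5.8, 0], "gripper": 1}, {"rot": [0, 0, 0], "offset": [0, -7, 0], "gripper": 1}, {"rot": [0, 0, 0], "offset": [0, -7.9, 0], "gripper": 1}, {"rot": [0, 0, 0], "offset": [0, -7.9, 0], "gripper": 1}])

```text
time_s: 12.85
position: [0.466, -0.0861, 0.086]
tcp_rot: [[0.102, 0.995, 0.003], [0.995, -0.102, -0.001], [-0.001, 0.003, -1.0]]
force: [2.2, -3.0, 5.2]
opening: 0.204
```

arm_command(targets=[{"rot": [0, 0, 0], "offset": [0, 0, 0], "gripper": 0.4}, {"rot": [0, 0, 0], "offset": [0, 0, 0], "gripper": 0.4}, {"rot": [0, 0, 0], "offset": [0, 0, 0], "gripper": 0.4}, {"rot": [0, 0, 0], "offset": [0, 0, -3], "gripper": 0.4}, {"rot": [0, 0, 0], "offset": [0, 0, -7], "gripper": 0.2}, {"rot": [0, 0, 0], "offset": [0, -3, -9], "gripper": 0.1}, {"rot": [0, 0, 0], "offset": [0, -5, -9], "gripper": 0.1}])

```text
time_s: 13.55
position: [0.4151, -0.08, 0.1771]
tcp_rot: [[0.1, 0.995, 0.002], [0.995, -0.1, -0.001], [-0.001, 0.002, -1.0]]
force: [-0.4, 0.9, -0.2]
opening: 0.759
```

```bash
python3 -c "
from h import *
a=cap('scene','s2')
hsv=cv2.cvtColor(a['frame'],cv2.COLOR_RGB2HSV)
c0=W['R']-.112*RX
print(proj(a,c0+[0,0,.05]))
st()
m=cv2.inRange(hsv,np.array((15,25,130)),np.array((38,140,255)))
m2=np.zeros_like(m);u=proj(a,c0+[0,0,.048]).astype(int);m2[u[1]-35:u[1]+35,u[0]-35:u[0]+35]=m[u[1]-35:u[1]+35,u[0]-35:u[0]+35]
n,l,s,ct=cv2.connectedComponentsWithStats(m2)
for i in range(1,n):
  if s[i][4]>8: print(s[i],ct[i].round(1),ray(a,*ct[i],.048).round(4))
x,y=u
cv2.imwrite('pics/c3.png',cv2.resize(a['frame'][130:280,210:410],None,fx=4,fy=4,interpolation=2)[:,:,::-1])"
```

```text
[286.21552273 192.31809283]
t 13.6 pos [ 0.4105 -0.0782  0.1758] F [-3.2  1.3  0. ] op 0.8
[[ 0.101  0.995 -0.007]
 [ 0.995 -0.101  0.003]
 [ 0.002 -0.007 -1.   ]]
[292 184   6  20  85] [294.5 193.6] [ 0.5311 -0.0725  0.048 ]
[278 196   5   9  34] [279.7 200.9] [ 0.5437 -0.1121  0.048 ]
[284 204   9   6  22] [288.7 207.5] [ 0.567  -0.0939  0.048 ]
```

View pics/c3.png

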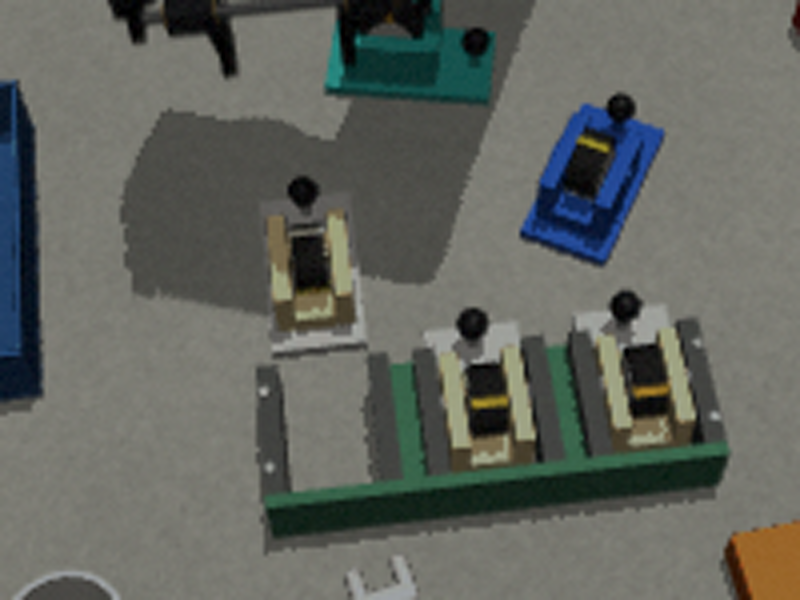

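The cartridge is out and flat: knob at crop (303,190), cheeks at (280–345, 210–325). The other two are home and the look-alikes untouched. I'll fix its position from the knob and go to the body grip.

```bash
python3 -c "
from h import *
a=cap('scene');b=cap('top')
print('knob',ray(a,285.7,177.6,.032).round(4),'exp',(W['R']-.170*RX).round(4))
p=W['R']-.116*RX;p[2]=.15;go(p)"
```

```text
knob [ 0.4677 -0.0844  0.032 ] exp [ 0.4662 -0.0861  0.    ]
t 13.7 pos [ 0.4145 -0.0797  0.1752] F [ 0.7  0.1 -0.5] op 0.866
[[ 0.102  0.995 -0.002]
 [ 0.995 -0.102  0.001]
 [ 0.001 -0.002 -1.   ]]
offset cm [-0.11 10.62  2.49] rot [-0.1 -0.1 -0. ]
```

arm_command(targets=[{"rot": [0, 0, 0], "offset": [-0.1, 5, 0], "gripper": 0.1}, {"rot": [0, 0, 0], "offset": [-0.1, 9, 0], "gripper": 0.1}, {"rot": [0, 0, 0], "offset": [-0.1, 10.6, 1], "gripper": 0.1}, {"rot": [0, 0, 0], "offset": [-0.1, 10.6, 4], "gripper": 0.1}, {"rot": [0, 0, 0], "offset": [-0.1, 10.6, 7], "gripper": 0.1}, {"rot": [0, 0, 0], "offset": [-0.1, 10.6, 9], "gripper": 0.1}, {"rot": [0, 0, 0], "offset": [-0.1, 10.6, 9.2], "gripper": 0.1}])

```text
time_s: 14.4
position: [0.5207, -0.0916, 0.0799]
tcp_rot: [[0.101, 0.995, -0.005], [0.995, -0.101, 0.002], [0.002, -0.005, -1.0]]
force: [-0.3, 1.3, 0.1]
opening: 0.897
```

arm_command(targets=[{"rot": [0, 0, 0], "offset": [0, 0, 0], "gripper": 0.3}, {"rot": [0, 0, 0], "offset": [0, 0, 0], "gripper": 0.6}, {"rot": [0, 0, 0], "offset": [0, 0, 0], "gripper": 1}, {"rot": [0, 0, 0], "offset": [0, 0, 0], "gripper": 1}, {"rot": [0, 0, 0], "offset": [0, 0, 0], "gripper": 1}, {"rot": [0, 0, 0], "offset": [0, 0, 0], "gripper": 1}])

```text
time_s: 15.0
position: [0.5218, -0.0921, 0.0842]
tcp_rot: [[0.102, 0.995, 0.002], [0.995, -0.102, -0.0], [-0.0, 0.002, -1.0]]
force: [0.1, 1.2, 6.6]
opening: 0.568
```

arm_command(targets=[{"rot": [0, 0, 0], "offset": [0, 0, -0.5], "gripper": 1}, {"rot": [0, 0, 0], "offset": [0, 0, -1.5], "gripper": 1}, {"rot": [0, 0, 0], "offset": [0, 0, -3], "gripper": 1}, {"rot": [0, 0, 0], "offset": [0, 0, -5], "gripper": 1}, {"rot": [0, 0, 0], "offset": [0, 0, -8], "gripper": 1}, {"rot": [0, 0, 0], "offset": [0, 0, -10], "gripper": 1}, {"rot": [0, 0, 0], "offset": [0, 0, -11], "gripper": 1}, {"rot": [0, 0, 0], "offset": [0, 0, -11], "gripper": 1}])

```text
time_s: 15.8
position: [0.5214, -0.0923, 0.1943]
tcp_rot: [[0.101, 0.995, 0.002], [0.995, -0.101, -0.001], [-0.001, 0.002, -1.0]]
force: [0.3, -1.0, -7.9]
opening: 0.572
```

```bash
python3 -c "
from h import *
a=cap('scene');b=cap('top')
m=cv2.inRange(cv2.cvtColor(a['frame'],cv2.COLOR_RGB2HSV),np.array((0,150,50)),np.array((8,255,255)));m[:,:400]=0;m[:105]=0;m[195:]=0;m[:,505:]=0
q=cv2.boxPoints(cv2.minAreaRect(np.argwhere(m)[:,::-1].astype(np.float32)));h=cv2.approxPolyDP(cv2.convexHull(np.argwhere(m)[:,::-1].astype(np.float32)),6,True)[:,0]
for p in h: print(p,ray(a,*p,.055).round(3),ray(a,*p,0).round(3))
print(bot.read_state()['moment'])
go([.484,.376,.195],94)
cv2.imwrite('pics/c4.png',cv2.resize(a['frame'][60:260,220:520],None,fx=2.6,fy=2.6,interpolation=2)[:,:,::-1])"
```

```text
[504. 194.] [0.653 0.43  0.055] [0.627 0.466 0.   ]
[439. 191.] [0.609 0.278 0.055] [0.579 0.304 0.   ]
[409. 136.] [0.425 0.264 0.055] [0.383 0.29  0.   ]
[412. 122.] [0.379 0.289 0.055] [ 0.335  0.317 -0.   ]
[466. 109.] [0.368 0.455 0.055] [0.323 0.493 0.   ]
[503. 164.] [0.569 0.469 0.055] [0.536 0.508 0.   ]
[ 0.11891515 -0.15457717 -0.00171987]
t 15.9 pos [ 0.5204 -0.0919  0.1925] F [-0.1  0.2 -6.4] op 0.574
[[ 0.101  0.995 -0.002]
 [ 0.995 -0.101  0.001]
 [ 0.001 -0.002 -1.   ]]
offset cm [46.18 -8.37 -0.21] rot [-0.1 -0.  -9.8]
```

View pics/c4.png

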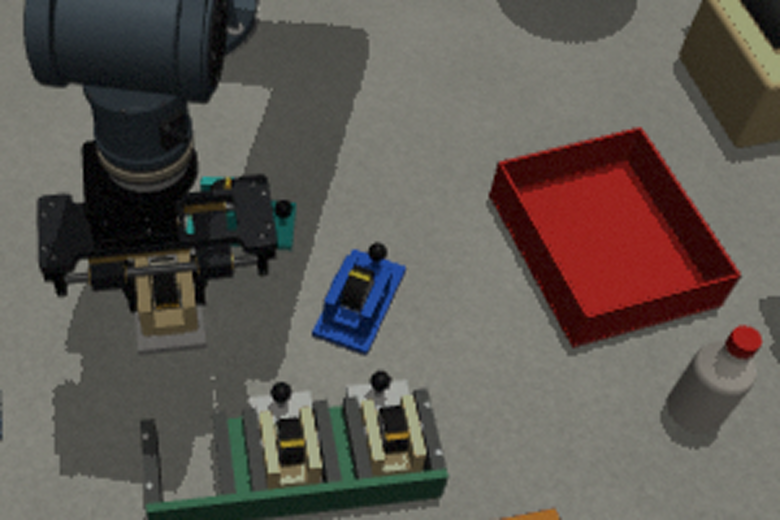

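The cartridge is held level, 7 N on the wrist, and the bin is clear at crop (615,240). Carrying across.

arm_command(targets=[{"rot": [0, 0, -1], "offset": [1.5, 0, -0.5], "gripper": 1}, {"rot": [0, 0, -2], "offset": [4.5, -0.5, -1], "gripper": 1}, {"rot": [0, 0, -3], "offset": [8, -1.2, -1], "gripper": 1}, {"rot": [0, 0, -4], "offset": [11.5, -2, -1], "gripper": 1}, {"rot": [0, 0, -5], "offset": [15, -2.7, -1], "gripper": 1}, {"rot": [0, 0, -6], "offset": [18.5, -3.4, -1], "gripper": 1}, {"rot": [0, 0, -7], "offset": [22, -4, -1], "gripper": 1}, {"rot": [0, 0, -8], "offset": [25.5, -4.6, -1], "gripper": 1}])

```text
time_s: 16.7
position: [0.4999, 0.1682, 0.2021]
tcp_rot: [[-0.039, 0.999, -0.003], [0.999, 0.039, -0.0], [0.0, -0.003, -1.0]]
force: [-0.3, -0.3, -7.4]
opening: 0.57
```

```bash
python3 -c "
from h import *
go([.484,.377,.20],94)"
```

```text
t 16.7 pos [0.4999 0.1682 0.2021] F [-0.3 -0.3 -7.4] op 0.57
[[-0.039  0.999 -0.003]
 [ 0.999  0.039 -0.   ]
 [ 0.    -0.003 -1.   ]]
offset cm [20.92 -0.77  0.21] rot [-0.2 -0.  -1.7]
```

arm_command(targets=[{"rot": [0, 0, -1], "offset": [3.5, 0, 0], "gripper": 1}, {"rot": [0, 0, -1.7], "offset": [7, -0.2, 0], "gripper": 1}, {"rot": [0, 0, -1.7], "offset": [10.5, -0.4, 0], "gripper": 1}, {"rot": [0, 0, -1.7], "offset": [14, -0.6, 0], "gripper": 1}, {"rot": [0, 0, -1.7], "offset": [17, -0.7, 0], "gripper": 1}, {"rot": [0, 0, -1.7], "offset": [19.5, -0.8, 0], "gripper": 1}, {"rot": [0, 0, -1.7], "offset": [20.9, -0.8, 0], "gripper": 1}, {"rot": [0, 0, -1.7], "offset": [20.9, -0.8, 0], "gripper": 1}])

```text
time_s: 17.5
position: [0.4843, 0.3766, 0.2021]
tcp_rot: [[-0.071, 0.998, -0.001], [0.998, 0.071, -0.0], [-0.0, -0.001, -1.0]]
force: [0.3, 0.0, -7.6]
opening: 0.573
```

```bash
python3 -c "
from h import *
go([.484,.377,.09],94)"
```

```text
t 17.5 pos [0.4843 0.3766 0.2021] F [ 0.3  0.  -7.6] op 0.573
[[-0.071  0.998 -0.001]
 [ 0.998  0.071 -0.   ]
 [-0.    -0.001 -1.   ]]
offset cm [ 5.000e-02 -1.000e-02  1.121e+01] rot [-0.1  0.   0.1]
```

arm_command(targets=[{"rot": [0, 0, 0], "offset": [0, 0, 2], "gripper": 1}, {"rot": [0, 0, 0], "offset": [0, 0, 5], "gripper": 1}, {"rot": [0, 0, 0], "offset": [0, 0, 8], "gripper": 1}, {"rot": [0, 0, 0], "offset": [0, 0, 10], "gripper": 1}, {"rot": [0, 0, 0], "offset": [0, 0, 10.8], "gripper": 1}, {"rot": [0, 0, 0], "offset": [0, 0, 11.1], "gripper": 1}, {"rot": [0, 0, 0], "offset": [0, 0, 11.1], "gripper": 1}])

```text
time_s: 18.2
position: [0.4859, 0.3744, 0.0925]
tcp_rot: [[-0.067, 0.998, 0.0], [0.998, 0.067, 0.0], [-0.0, 0.0, -1.0]]
force: [0.7, -0.0, -6.8]
opening: 0.566
```

arm_command(targets=[{"rot": [0, 0, 0], "offset": [0, 0, 0.15], "gripper": 1}, {"rot": [0, 0, 0], "offset": [0, 0, 0.3], "gripper": 1}, {"rot": [0, 0, 0], "offset": [0, 0, 0.3], "gripper": 1}])

```text
time_s: 18.5
position: [0.4857, 0.3749, 0.0899]
tcp_rot: [[-0.068, 0.998, 0.001], [0.998, 0.068, 0.0], [0.0, 0.001, -1.0]]
force: [-0.1, 0.3, -7.6]
opening: 0.573
```

arm_command(targets=[{"rot": [0, 0, 0], "offset": [0, 0, 0.1], "gripper": 1}, {"rot": [0, 0, 0], "offset": [0, 0, 0.2], "gripper": 1}, {"rot": [0, 0, 0], "offset": [0, 0, 0.2], "gripper": 1}])

```text
time_s: 18.8
position: [0.4856, 0.3749, 0.0882]
tcp_rot: [[-0.068, 0.998, 0.001], [0.998, 0.068, 0.0], [0.0, 0.001, -1.0]]
force: [-1.8, -0.9, 0.1]
opening: 0.573
```

The floor now carries the weight. Release, rise and clear away.

arm_command(targets=[{"rot": [0, 0, 0], "offset": [0, 0, 0], "gripper": 0.25}, {"rot": [0, 0, 0], "offset": [0, 0, 0], "gripper": 0.2}, {"rot": [0, 0, 0], "offset": [0, 0, 0], "gripper": 0.2}, {"rot": [0, 0, 0], "offset": [0, 0, 0], "gripper": 0.2}, {"rot": [0, 0, 0], "offset": [0, 0, -2], "gripper": 0.2}, {"rot": [0, 0, 0], "offset": [0, 0, -6], "gripper": 0.2}, {"rot": [0, 0, 0], "offset": [0, 0, -11], "gripper": 0.2}, {"rot": [0, 0, 0], "offset": [0, 0, -14], "gripper": 0.2}])

```text
time_s: 19.6
position: [0.4865, 0.3753, 0.2307]
tcp_rot: [[-0.068, 0.998, 0.004], [0.998, 0.068, 0.002], [0.002, 0.004, -1.0]]
force: [0.7, 0.3, 0.2]
opening: 0.799
```

arm_command(targets=[{"rot": [0, 0, 0], "offset": [-5, 0, -1], "gripper": 0.2}, {"rot": [0, 0, 0], "offset": [-10, 0, -2], "gripper": 0.2}, {"rot": [0, 0, 0], "offset": [-15, 0, -2], "gripper": 0.2}, {"rot": [0, 0, 0], "offset": [-20, 0, -2], "gripper": 0.2}, {"rot": [0, 0, 0], "offset": [-25, 0, -2], "gripper": 0.2}, {"rot": [0, 0, 0], "offset": [-30, 0, -2], "gripper": 0.2}, {"rot": [0, 0, 0], "offset": [-33, 0, -2], "gripper": 0.2}])

```text
time_s: 20.3
position: [0.5079, 0.0424, 0.2475]
tcp_rot: [[-0.066, 0.998, 0.001], [0.998, 0.066, -0.001], [-0.001, 0.001, -1.0]]
force: [-0.6, 0.5, 0.1]
opening: 0.798
```

```bash
python3 -c "
from h import *
st();a=cap('scene','s9')
for w in 'LM': ang(w)
cv2.imwrite('pics/c9.png',cv2.resize(a['frame'][70:320,150:530],None,fx=2.1,fy=2.1,interpolation=2)[:,:,::-1])"
```

```text
t 20.3 pos [0.5079 0.0424 0.2475] F [-0.6  0.5  0.1] op 0.798
[[-0.066  0.998  0.001]
 [ 0.998  0.066 -0.001]
 [-0.001  0.001 -1.   ]]
L mark [372.5 227.1] 28 angle 42.0 err px 0.6
M mark [331.8 230. ] 28 angle 31.0 err px 0.9
```

View pics/c9.png

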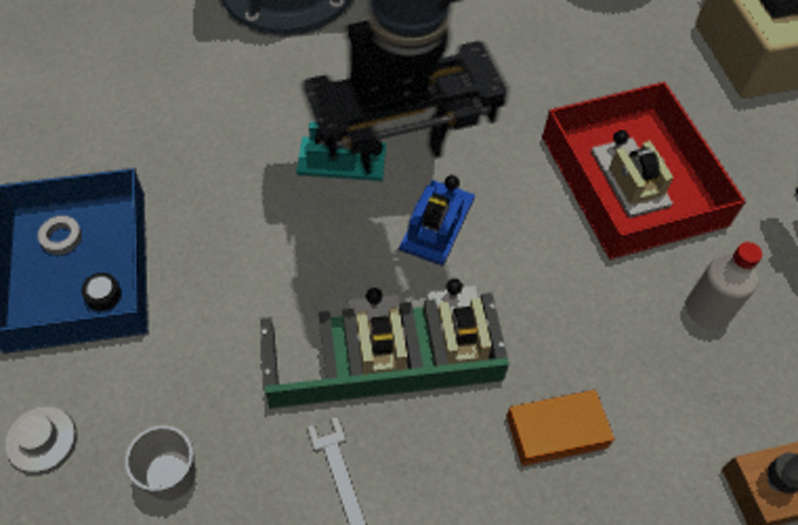

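The cartridge lies flat in the red bin at (635,170), and nothing else has moved. One numeric check of the sound cartridges, then I hand in.

```bash
python3 -c "
from h import *
a=cap('scene')
m=cv2.inRange(cv2.cvtColor(a['frame'],cv2.COLOR_RGB2HSV),np.array((0,0,0)),np.array((179,255,48)))
for u,v in ((365.7,206.3),(327.6,210.6)):
  x,y=int(u),int(v);k=np.argwhere(m[y-6:y+7,x-6:x+7]).mean(0);print('was',u,v,'now',k[1]+x-6,k[0]+y-6)
print(bot.read_state()['qvel']); ticket.hand_in()"
```

```text
was 365.7 206.3 now 365.65909090909093 206.3409090909091
was 327.6 210.6 now 327.71153846153845 210.53846153846155
[ 2.29795646  0.05445792  0.27416662  0.14856872  0.21097514 -0.02290799]
the job is handed in; nothing more can be done
```

I found the binding wheel in the right-hand cartridge (−y slot), drew that cartridge out and laid it flat in the red bin. The job was handed in at about 20 s of the 64 s allowed.

- **Wheel tests:** The middle and left wheels ran on by themselves. The right wheel turned 56° on the first stroke and about 110° in total after the second, and stopped dead both times. The left wheel needed two strokes: the first was too light and turned it only 19°. The right wheel was also tested twice, because the gripper hid it just after its first stroke.
- **Pressing force:** It was more than a light touch in places, with readings of about 2–4 N on most presses, 8 N on the middle wheel and 13 N on the right wheel's second press. The last two also pushed the tyre sideways, about 5–10 N.
- **Moving the cartridge:** I drew it about 112 mm straight out by its knob, let go, took it by the cream cheeks and carried it level. I let go only once the bin floor carried its weight.
- **Last checks:** The final picture shows the cartridge upright on its foot in the bin. The sound cartridges' knobs are within about 0.1 px of where they started. Nothing else looked moved in that picture, and the gripper was clear of everything with no contact force. No check failed or disagreed.

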